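# Gauge the depth of a blind bore

### The job

Take the depth gauge out of its holder and lower its rod into the blind bore of the steel die block, letting the block's face push the stop collar up the rod, until the tip is on the bottom. Hold it pressed there for a good second with about 12 newtons on the tip, never ramming it (stay under 30), then let go and leave the gauge standing upright in the bore, tip on the bottom and stop on the face, ready to be read. Do not knock over the capacitor or the flux bottle.

Things in the scene. Friction and masses are not known exactly. Their poses are not given: they have to be found in the camera images.
- gauge_grip (a point): Centre of the depth gauge's handle: an upright cylinder with a grippy dark rubber sleeve, 18 mm in diameter and 40 mm tall, on top of a steel rod of 10 mm diameter with black ring marks every 5 mm. The gauge is 115 mm tall overall, about 0.16 kg, loose, and stands upright in one socket of its holder at the start, the tip 12 mm above the table. z runs from tip to handle; this point is 95 mm above the tip, on the rod's axis. It is gripped across the handle.
- gauge_tip (a point): The flat lower end of the gauge's rod (slightly chamfered), on the rod's axis.
- stop_face (a point): Centre of the lower face of the gauge's stop collar, a dark steel ring 24 mm in diameter and 10 mm high on the rod. At the start it sits 14.5 mm above the tip. It slides up the rod by up to 50 mm but stays where it is left: moving it takes about 5 N, more than the gauge's weight.
- depth_gauge: The depth gauge as a whole with its stop; its origin is the tip, z up along the rod.
- die_block: Steel die block fixed to the table, 70 mm (its x) by 50 mm (its y) by 55 mm high, origin at the centre of its underside; two dark screw heads, 3 mm high, stand on its top towards its +x end.
- bore_mouth (a point): Centre of the mouth of the block's blind bore, in its top face at 55 mm above the table, 14 mm from the block's centre towards -x of the block. The bore is vertical, 12 mm in diameter with a small chamfer; its depth differs from block to block, 18 to 46 mm.
- bore_plug: The plug that closes the bore from below; its upper end is the flat hard bottom of the bore. Origin on the bore's axis at table level, which does not tell how high the plug reaches: the depth has to be felt.
- gauge_holder: Dark plastic holder fixed to the table, 80 by 54 by 26 mm, origin at the centre of its underside, with two round sockets 13 mm wide and 14 mm deep, 17 mm to either side of its centre along its x. The gauge stands in the socket at -x, the other is empty.
- capacitor_1: Loose blue capacitor, 25 mm in diameter, 46 mm tall, standing near the middle of the work; origin at the centre of its underside.
- flux_bottle: Loose small flux bottle with a needle cap, 40 mm in diameter, 116 mm tall; origin at the centre of its underside.

How it is judged (in metres and radians):
On the way, in this order (a step that is already met when the one before it is completed fails the run):
1. the gauge is lifted clear out of its holder (height (world z) of gauge_tip above 0.045 m), for 0.1 s.
2. the tip is held pressed on the bottom of the bore with 5 to 20 N for 0.8 s, the stop on the block's face (horizontal distance between gauge_tip and bore_mouth below 0.0025 m and z of gauge_tip in the frame of bore_mouth below -0.016 m and z of stop_face in the frame of bore_mouth between -0.0015 and 0.0015 m and contact force between depth_gauge and bore_plug between 5 and 20 N), for 0.8 s.
At the end, for the whole second after the job is handed in: The gauge stands released and at rest in the bore, upright within 5 degrees, its stop within 1.5 mm of the block's top face (so the tip is not raised off the bottom by more than that, as the stop clings to the rod) (horizontal distance between gauge_tip and bore_mouth below 0.0025 m and z of gauge_tip in the frame of bore_mouth below -0.016 m and z of stop_face in the frame of bore_mouth between -0.0015 and 0.0015 m and angle between depth_gauge's own z axis and vertical below 0.09 rad and linear speed of depth_gauge below 0.01 m/s and contact force between depth_gauge and the arm below 0.1 N and contact force between depth_gauge and the fingers below 0.1 N); the robot touches nothing.
It fails at once if the gauge is rammed on the bottom or into the block (over 30 N) (contact force between depth_gauge and bore_plug above 30 N or contact force between depth_gauge and die_block above 30 N).
It fails at once if the capacitor or the flux bottle is knocked over (angle between any of capacitor_1, flux_bottle's own z axis and vertical above 0.5 rad).
It also fails if it takes over 48 s, if anything falls off the work surface, if the arm or the gripper's body presses on something with over 40 N, if the wrist force passes 120 N, or if a joint passes its speed limit or range.

### The arm

A 6-joint arm with a two-finger parallel gripper is mounted at the origin on the work surface; the furniture and walls round the work are solid. World frame = base frame: x ahead of the robot, y to its left, z up, the work surface at z = 0. Lengths are in m, angles in degrees, forces in N, time in s.
With the tool pointing down it reaches from about 0.3 to 0.75 m from the base axis. Payload 8.5 kg.
Tool frame: the origin (TCP) lies midway between the tips of the shut fingers; the grasp point (between the pads) lies 19 mm behind it (env.hold_point_z is the distance from the TCP to the grasp point, in m); z points along the fingers, y is the line along which they close (so a half turn about z gives the same grasp; the last joint's range is limited). The gripper opens to 85 mm and grips with 20 to 120 N. Pads are 22 mm wide; open, the fingers measure 114 mm over their backs; the gripper's body (76 mm by 85 mm) begins 54 mm behind the grasp point. The pads swing forward as they close: fully open they stand 13 mm farther back than shut.
Start: joints at [-86.018, 21.807, 74.336, -0, 83.858, -12.336], TCP at [0.155, -0.528, 0.231] pointing down, gripper open.
Joint ranges: [-178.18, 178.18], [-50.72, 133.34], [12.68, 142.11], [-81.47, 261.47], [9.98, 163.14], [-165.26, 165.26]. Speed limits (degrees/s): [136.94, 136.94, 180, 180, 180, 180].

### API

Orientations are given as a 3x3 rotation matrix whose columns are the frame's x, y, z axes.
In Python, from rig import observe, get_image, camera_info, env gives the robot as it stands.
- The arm moves only by the tool drive_tool, never from a script. Its arguments are lists of equal length, an entry for each row: "offset": the shift along the tool's x, y, z in units of 40 mm (1.0 is 40 mm), a list of three; "turn": the turn, a rotation vector about the tool's x, y, z in units of 6 degrees (1.0 is 6 degrees), a list of three; "hand": the opening, from 0 (shut) to 1 (fully open). A call has exactly 10 rows; each row shifts and turns the commanded pose from where the row before left it, along the tool's axes as they then stand; what a row does not reach is not made up. A row lasts 1/8 s, in which the tool goes at most 62.5 mm and 10.7 degrees, less where a joint would pass 70% of its speed; a pose out of reach is approached as far as the arm can. A call is refused whole if a number of a shift passes 1 or a number of a turn 1, either way. A call with a gripper value outside its range is refused whole. The fingers move at their own pace and stop on an object; "newtons" is the grip in N (left out, the last holds). Time passes only in rows, so rows that do not move let the fingers close, or fill a call up. It gives the time, the measured TCP pose, the force, the opening and the grip force at its end, in the units of the state.
- observe(): the state, without advancing time (a new reading comes with each control period).
- get_image(name): name is "scene" or "side" or "wrist"; returns the picture (384x512x3 uint8, blue, green, red); there is no depth.
- camera_info(name): a dict with "fx", "fy", "cx", "cy" (pixels), "world_to_cam" (4x4, takes a point from world to camera coordinates). Camera axes: x right, y down, z forward; pixel columns grow to the right and rows downward; lengths in m; the calibration is good to about 2 mm. The wrist camera is an equidistant fisheye: a pixel r from the principal point sees the ray r / f radians off the axis. A picture is of the moment at which its call begins: read the wrist's pose just before it. camera_info takes no time and is no camera call; for the wrist camera it gives the pose at the moment of the call.
- env.close_job(): hands the job in; it is judged then, once.
The state is a dict: "time_s": time; "q": joint angles; "qvel": joint speeds; "joint_efforts": joint torques, N m; "position": TCP position; "tool_rot": TCP orientation; "ft_force": force on the tool from outside, world axes, zero at the start; "wrist_torque": the same for the moment, N m; "grip_width": finger opening in m; "gripper_force": force on a finger pad.
Only numpy, scipy, OpenCV 4.12 (cv2) and the standard library are available. Lean on these libraries where they do the work, as an engineer would, in place of code of your own. Each camera call takes 0.05 s, during which the arm holds its last target. There are 200 camera calls.

## Working session

There is one attempt and no reset: what is moved stays moved. The work goes in short steps, Python scripts to look and compute and a tool call to move; the robot and the scene stay as the last step left them, time stands still between calls to the robot, and variables do not carry over. Pictures are saved under pics/ and viewed, at most 10 in all, crops included, and the job is handed in when it is done.

Besides the shell and the picture viewer there is one more tool, called after "Call:" as a command line: name --argument value ..., lists and objects as JSON in quotes. drive_tool: Moves the arm, as the interface text tells. Its arguments: {"type":"object","properties":{"offset":{"type":"array"},"turn":{"type":"array"},"hand":{"type":"array"},"newtons":{"type":"number"}},"required":["offset","turn","hand"]}

```bash
mkdir -p pics; ls; python3 - <<'E'
from rig import *
import cv2
for n in("scene","side","wrist"): cv2.imwrite(f"pics/{n}0.png",get_image(n))
o=observe();print(o)
for n in("scene","side","wrist"):print(n,camera_info(n))
print(env.hold_point_z)
E
```

```text
pics
{'time_s': 0.15, 'q': array([-8.60192154e+01,  2.18308822e+01,  7.43695949e+01,  6.78342656e-04,
        8.38576464e+01, -1.23367292e+01]), 'qvel': array([ 0.01512903, -0.05159858, -0.16875249, -0.01705365,  0.02065203,
        0.03725155]), 'joint_efforts': array([ 3.05053407e-03, -4.48625708e+01, -2.31343836e+01, -1.60120871e-04,
        3.82534607e-03, -1.69442615e-05]), 'position': array([ 0.15450552, -0.52763918,  0.23089575]), 'tool_rot': array([[ 9.59719819e-01,  2.80958834e-01, -5.86818677e-05],
       [ 2.80958747e-01, -9.59719311e-01,  1.01281613e-03],
       [ 2.28241517e-04, -9.88506895e-04, -9.99999485e-01]]), 'ft_force': array([-0.11439434,  0.28754751, -0.70463686]), 'wrist_torque': array([0.01269697, 0.00763524, 0.03098828]), 'gripper_force': 0.0, 'grip_width': 0.08539154308215499}
scene {'fx': 441.50163605411984, 'fy': 441.50163605411984, 'cx': 257.4269078520528, 'cy': 190.01789702308113, 'world_to_cam': array([[ 0.87835303, -0.47769307, -0.01747212, -0.60564983],
       [-0.25601344, -0.43924577, -0.86111571,  0.0974495 ],
       [ 0.40367446,  0.7608367 , -0.5081087 ,  0.90008572],
       [ 0.        ,  0.        ,  0.        ,  1.        ]])}
side {'fx': 395.6092930379036, 'fy': 395.6092930379036, 'cx': 256.83452629934385, 'cy': 194.28313325672823, 'world_to_cam': array([[ 0.98150957, -0.1898387 ,  0.02449961, -0.55582205],
       [-0.06635601, -0.45751185, -0.88672419, -0.01437114],
       [ 0.17954343,  0.86870258, -0.4616492 ,  1.01281161],
       [ 0.        ,  0.        ,  0.        ,  1.        ]])}
wrist {'fx': 297.3186396354542, 'fy': 297.3186396354542, 'cx': 253.63895946540703, 'cy': 191.64880776967092, 'world_to_cam': array([[ 0.28112123, -0.95966994, -0.00210991, -0.54873701],
       [-0.91690869, -0.26924264,  0.29459609, -0.03875804],
       [-0.28328309, -0.08088262, -0.95561953,  0.37979819],
       [ 0.        ,  0.        ,  0.        ,  1.        ]])}
0.0187
```

View pics/scene0.png

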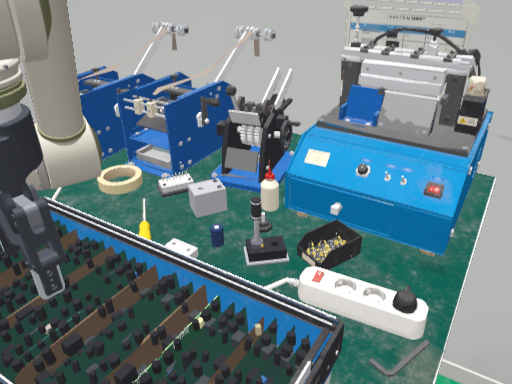

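View pics/side0.png

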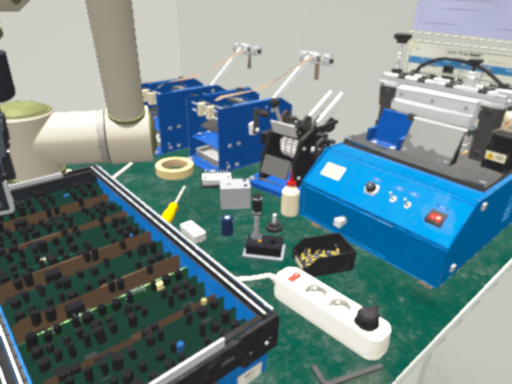

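View pics/wrist0.png

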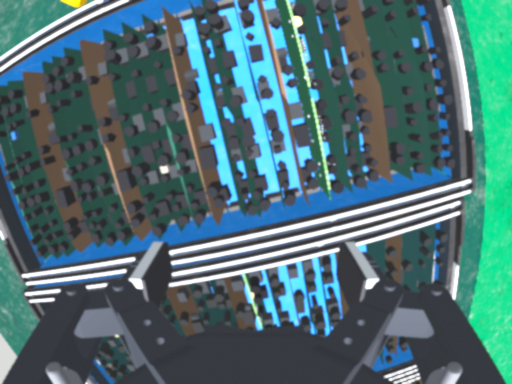

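Scene: gauge handle at about (255,207), holder (266,249), die block top centre (207,186), capacitor (217,235), bottle (270,190). Side: gauge handle (257,205), die block top (236,183), capacitor (227,225), bottle (290,198). The wrist camera does not see the work yet.

```bash
cat > h.py <<'E'
import numpy as np,cv2
from rig import *
def ray(n,u,v,ci=None):
    c=ci or camera_info(n);W=c["world_to_cam"];R,t=W[:3,:3],W[:3,3]
    x,y=(u-c["cx"])/c["fx"],(v-c["cy"])/c["fy"]
    if n=="wrist":
        r=np.hypot(x,y);s=np.sin(r)/r if r>1e-9 else 1;d=np.array([x*s,y*s,np.cos(r)])
    else: d=np.array([x,y,1])
    return -R.T@t,R.T@d
def at(n,u,v,z,ci=None):
    o,d=ray(n,u,v,ci);return o+d*(z-o[2])/d[2]
def proj(n,P,ci=None):
    c=ci or camera_info(n);W=c["world_to_cam"];p=W[:3,:3]@np.asarray(P)+W[:3,3]
    if n=="wrist":
        r=np.hypot(p[0],p[1]);k=np.arctan2(r,p[2])/r
    else:k=1/p[2]
    return np.array([c["fx"]*p[0]*k+c["cx"],c["fy"]*p[1]*k+c["cy"]])
def tri(obs):
    A=0;b=0
    for n,u,v in obs:
        o,d=ray(n,u,v);d/=np.linalg.norm(d);M=np.eye(3)-np.outer(d,d);A=A+M;b=b+M@o
    return np.linalg.solve(A,b)
E
python3 - <<'E'
from h import *
np.set_printoptions(precision=4,suppress=True)
print("grip",tri([("scene",255,207),("side",257,205)]),at("scene",255,199,.127),at("side",257,198,.127))
print("block",at("scene",207,186,.055),at("side",236,183,.055))
print("cap",at("scene",217,228,.046),at("side",227,218,.046))
print("bottle",at("scene",270,169,.116),at("side",293,180,.116))
a=cv2.imread("pics/scene0.png")[150:280,170:300];b=cv2.imread("pics/side0.png")[150:280,190:320]
cv2.imwrite("pics/c0.png",cv2.resize(np.hstack([a,b]),(800,400),interpolation=cv2.INTER_CUBIC))
E
```

```text
grip [ 0.4977 -0.3468  0.1047] [ 0.4959 -0.3518  0.127 ] [ 0.493 -0.364  0.127]
block [ 0.4854 -0.1491  0.055 ] [ 0.4853 -0.1495  0.055 ]
cap [ 0.445  -0.2912  0.046 ] [ 0.4458 -0.2924  0.046 ]
bottle [ 0.5845 -0.2501  0.116 ] [ 0.5868 -0.2763  0.116 ]
```

View pics/c0.png

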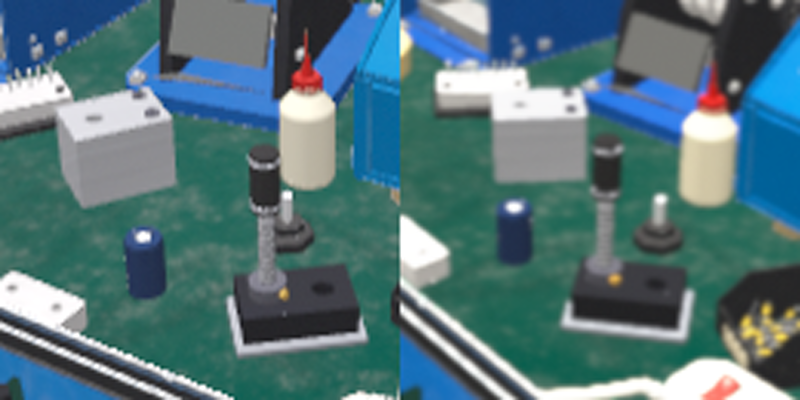

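Call:
drive_tool --offset '[[0.87,-0.17,0],[0.87,-0.17,0],[0.87,-0.17,0],[0.87,-0.17,0],[0.87,-0.17,0],[0.87,-0.17,0],[0.87,-0.17,0],[0.87,-0.17,0],[0.87,-0.17,0],[0.87,-0.17,0]]' --turn '[[0,0,0],[0,0,0],[0,0,0],[0,0,0],[0,0,0],[0,0,0],[0,0,0],[0,0,0],[0,0,0],[0,0,0]]' --hand '[1,1,1,1,1,1,1,1,1,1]'

```text
time_s: 1.4
position: [0.4704, -0.3641, 0.2311]
tool_rot: [[0.96, 0.281, -0.0], [0.281, -0.96, 0.0], [-0.0, -0.001, -1.0]]
ft_force: [0.0, -0.2, 0.3]
grip_width: 0.0853
gripper_force: 0.0
```

```bash
python3 - <<'E'
from h import *
import pickle
ci=camera_info("wrist");im=get_image("wrist");cv2.imwrite("pics/w1.png",im);pickle.dump(ci,open("w1.pkl","wb"))
o=observe();print(o["position"],o["tool_rot"],o["ft_force"],np.abs(o["qvel"]).max())
print(proj("wrist",[.496,-.355,.127],ci),proj("wrist",[.47,-.15,.055],ci))
E
```

```text
[ 0.47320103 -0.36196271  0.23087247] [[ 0.95893078  0.28363831  0.00103248]
 [ 0.28363682 -0.95893078  0.00138425]
 [ 0.0013827  -0.00103455 -0.99999851]] [-0.15574483  3.72251962 -0.77197076] 5.000860597818419
[252.72221792 159.55514673] [ 82.38022973 125.05180395]
```

View pics/w1.png

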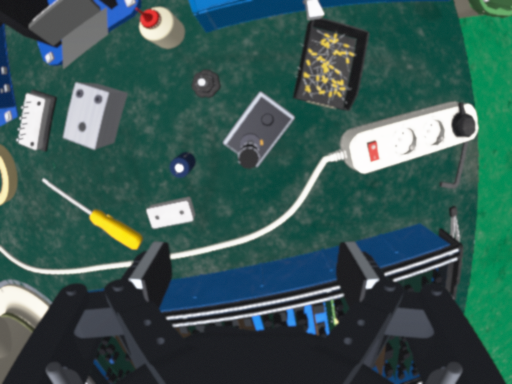

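Wrist: gauge handle top at about (249,158), bore at (80,129), screws (83,90)/(100,97), capacitor (181,165), bottle (160,28); I'll magnify it for exact pixels.

```bash
python3 - <<'E'
from h import *
im=cv2.imread("pics/w1.png")
a=im[120:180,215:275];b=im[80:160,55:135]
cv2.imwrite("pics/c1.png",np.hstack([cv2.resize(a,(400,400),interpolation=cv2.INTER_CUBIC),cv2.resize(b,(400,400),interpolation=cv2.INTER_CUBIC)]))
E
```

```text
(no output)
```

View pics/c1.png

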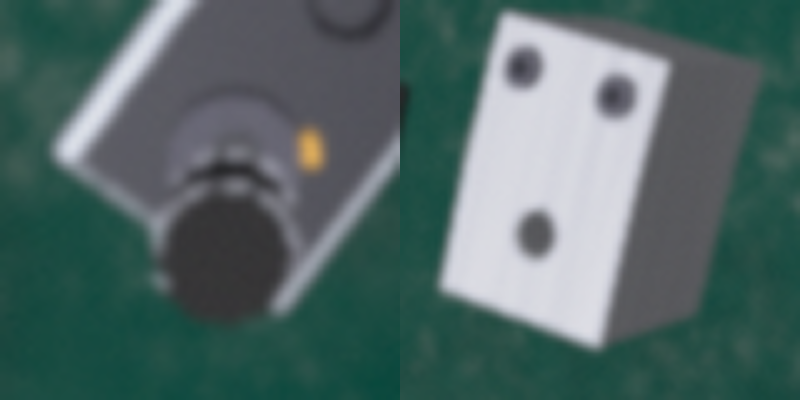

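```bash
python3 - <<'E'
from h import *
import pickle
np.set_printoptions(precision=4,suppress=True)
ci=pickle.load(open("w1.pkl","rb"))
print("grip",at("wrist",248.5,158.9,.127,ci))
print("scene/side gauge",at("scene",255.5,199.1,.127),at("side",257,195.6,.127))
print("bore",at("wrist",81.8,126.4,.055,ci),at("scene",200.6,188,.055),at("side",226.8,183.8,.055))
C=np.array([at("wrist",55+(u-400)/5-.4,80+v/5-.4,.055,ci) for u,v in[(503,12),(670,65),(600,350),(440,290)]])
print(C,C.mean(0),[np.linalg.norm(C[i]-C[i-1]) for i in range(4)])
d=C[0]+C[1]-C[2]-C[3];d/=np.linalg.norm(d);print(d,C.mean(0)-.014*d)
o=observe();R=o["tool_rot"];g=at("wrist",248.5,158.9,.127,ci);print(o["position"],R.T@(np.r_[g[:2],.2]-o["position"])/.04)
E
```

```text
grip [ 0.4955 -0.3514  0.127 ]
scene/side gauge [ 0.4965 -0.3525  0.127 ] [ 0.4948 -0.3547  0.127 ]
bore [ 0.4682 -0.1495  0.055 ] [ 0.4701 -0.1501  0.055 ] [ 0.4631 -0.1508  0.055 ]
[[ 0.5189 -0.1277  0.055 ]
 [ 0.5145 -0.178   0.055 ]
 [ 0.4446 -0.1729  0.055 ]
 [ 0.4483 -0.1223  0.055 ]] [ 0.4816 -0.1502  0.055 ] [np.float64(0.07085295806148986), np.float64(0.050433199879768145), np.float64(0.07008371570711538), np.float64(0.050704912185002594)]
[ 0.9972 -0.0745  0.    ] [ 0.4676 -0.1492  0.055 ]
[ 0.4732 -0.362   0.2309] [ 0.6092 -0.0933  0.7728]
```

Call:
drive_tool --offset '[[0.3,-0.05,0],[0.31,-0.04,0],[0,0,0.5],[0,0,0.5],[0,0,0.5],[0,0,0.5],[0,0,0.5],[0,0,0.5],[0,0,0.4],[0,0,0.22]]' --turn '[[0,0,0],[0,0,0],[0,0,0],[0,0,0],[0,0,0],[0,0,0],[0,0,0],[0,0,0],[0,0,0],[0,0,0]]' --hand '[1,1,1,1,1,1,1,1,1,1]'

```text
time_s: 2.7
position: [0.4917, -0.3545, 0.0857]
tool_rot: [[0.96, 0.281, -0.001], [0.281, -0.96, 0.001], [-0.0, -0.001, -1.0]]
ft_force: [1.0, 0.5, 0.2]
grip_width: 0.0851
gripper_force: 0.0
```

Call:
drive_tool --offset '[[0,0,0],[0,0,0],[0,0,0],[0,0,0],[0,0,0],[0,0,0],[0,0,0],[0,0,0],[0,0,0],[0,0,0]]' --turn '[[0,0,0],[0,0,0],[0,0,0],[0,0,0],[0,0,0],[0,0,0],[0,0,0],[0,0,0],[0,0,0],[0,0,0]]' --hand '[1,0.5,0.4,0.3,0.2,0.1,0.1,0.1,0.1,0.1]' --newtons 60

```text
time_s: 3.95
position: [0.4918, -0.3543, 0.0868]
tool_rot: [[0.96, 0.281, 0.0], [0.281, -0.96, 0.0], [0.0, -0.0, -1.0]]
ft_force: [-0.4, 4.2, 5.2]
grip_width: 0.0166
gripper_force: 58.6
```

```bash
python3 - <<'E'
from h import *
o=observe();print(o)
E
```

```text
{'time_s': 3.95, 'q': array([-4.69497852e+01,  3.49165477e+01,  7.69408023e+01,  1.54186287e-02,
        6.81487932e+01,  2.67207811e+01]), 'qvel': array([-0.07931623,  0.01110087, -0.025529  , -0.06414623,  0.0026494 ,
        0.06197972]), 'joint_efforts': array([-1.03223160e+00, -5.01375926e+01, -1.96232003e+01, -3.79470997e-01,
       -9.00529493e-01,  1.50290667e-02]), 'position': array([ 0.49183176, -0.3542788 ,  0.08681731]), 'tool_rot': array([[ 9.59689133e-01,  2.81063614e-01,  1.09337382e-04],
       [ 2.81063581e-01, -9.59689117e-01,  2.48846907e-04],
       [ 1.74871707e-04, -2.08084916e-04, -9.99999963e-01]]), 'ft_force': array([-0.40166306,  4.23916847,  5.16530227]), 'wrist_torque': array([0.71593351, 0.23753467, 0.00711169]), 'gripper_force': 58.559508076286875, 'grip_width': 0.016615986355676713}
```

Call:
drive_tool --offset '[[0,0,-0.1],[0,0,-0.2],[0,0,-0.25],[0,0,-0.3],[0,0,-0.3],[0,0,-0.3],[0,0,-0.3],[0,0,-0.3],[0,0,-0.2],[0,0,0]]' --turn '[[0,0,0],[0,0,0],[0,0,0],[0,0,0],[0,0,0],[0,0,0],[0,0,0],[0,0,0],[0,0,0],[0,0,0]]' --hand '[0.1,0.1,0.1,0.1,0.1,0.1,0.1,0.1,0.1,0.1]'

```text
time_s: 5.2
position: [0.4919, -0.3546, 0.1771]
tool_rot: [[0.96, 0.281, 0.001], [0.281, -0.96, -0.001], [0.0, 0.001, -1.0]]
ft_force: [-0.1, -0.8, -2.5]
grip_width: 0.0165
gripper_force: 58.5
```

```bash
python3 - <<'E'
from h import *
o=observe();print(o["position"],o["ft_force"],o["grip_width"])
g=o["position"]+[.0038,.003,0]
R=o["tool_rot"];print(R.T@(np.array([.468,-.1495,0])-g)/.04)
E
```

```text
[ 0.49194935 -0.35461013  0.17709071] [-0.14677344 -0.79813386 -2.50246135] 0.0164605426605466
[ 0.75186497 -5.04821201  4.42295546]
```

Call:
drive_tool --offset '[[0.05,-0.3,0],[0.1,-0.6,0],[0.1,-0.7,0],[0.1,-0.7,0],[0.1,-0.7,0],[0.1,-0.7,0],[0.1,-0.7,0],[0.1,-0.5,0],[0,-0.15,0],[0,0,0]]' --turn '[[0,0,0],[0,0,0],[0,0,0],[0,0,0],[0,0,0],[0,0,0],[0,0,0],[0,0,0],[0,0,0],[0,0,0]]' --hand '[0.1,0.1,0.1,0.1,0.1,0.1,0.1,0.1,0.1,0.1]'

```text
time_s: 6.45
position: [0.4639, -0.1523, 0.1765]
tool_rot: [[0.96, 0.281, 0.0], [0.281, -0.96, -0.0], [0.0, 0.0, -1.0]]
ft_force: [0.1, -0.8, -1.6]
grip_width: 0.017
gripper_force: 58.6
```

```bash
python3 - <<'E'
from h import *
import pickle
np.set_printoptions(precision=4,suppress=True)
o=observe();ci=camera_info("wrist");im=get_image("wrist");pickle.dump((o,ci),open("w2.pkl","wb"));cv2.imwrite("pics/w2f.png",im)
S,D=get_image("scene"),get_image("side");cv2.imwrite("pics/s2.png",S);cv2.imwrite("pics/d2.png",D)
print(o["position"],o["ft_force"],np.abs(o["qvel"]).max())
t=np.array([.468,-.1495,.1]);print(proj("wrist",t,ci),proj("wrist",[.468,-.1495,.055],ci),proj("scene",t),proj("side",t))
r=lambda a:cv2.resize(a,(400,400),interpolation=cv2.INTER_CUBIC)
u,v=proj("wrist",t,ci).astype(int);print("crop origin",u-50,v-60)
us,vs=proj("scene",t).astype(int);print(us-40,vs-30)
cv2.imwrite("pics/c2.png",np.hstack([r(im[v-60:v+40,u-50:u+50]),r(S[vs-30:vs+50,us-40:us+40])]))
E
```

```text
[ 0.4639 -0.1523  0.1765] [ 0.1306 -0.8257 -1.6144] 0.8136818871469037
[252.4746 194.9892] [252.6963 180.0118] [197.7707 169.573 ] [228.6312 166.056 ]
crop origin 202 134
157 139
```

View pics/c2.png

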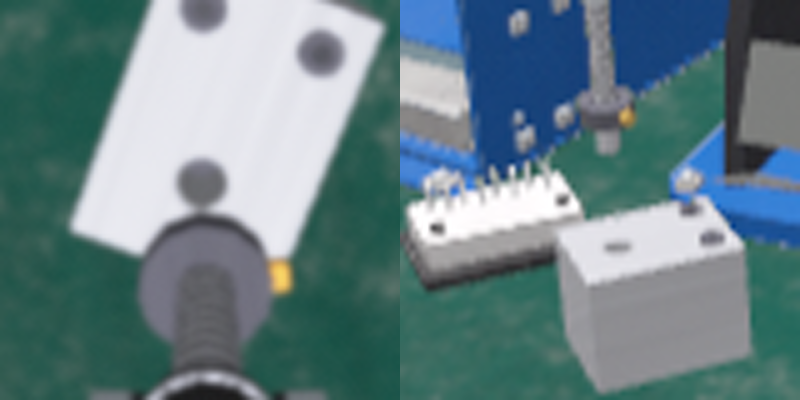

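The wrist crop shows the bore at crop (201,183), about pixel (251.9,179.4), and the collar top face centred near crop (204,288). The scene crop shows the rod tip near pixel (198.0,168.2) and the bore at (200.2,187.8).

```bash
python3 - <<'E'
from h import *
import pickle
np.set_printoptions(precision=4,suppress=True)
o,ci=pickle.load(open("w2.pkl","rb"));R=o["tool_rot"]
b=at("wrist",251.9,179.4,.055,ci)
g=at("wrist",202+51-.4,134+72-.4,.1262,ci)
print("bore",b,"collar",g,"diff tool mm",1e3*R.T@np.r_[(b-g)[:2],0])
for d in(0,.003): print("radius check px",[proj("wrist",g+R@np.array(k),ci) for k in([0,.012,0],[0,-.012,0],[.012,0,0],[-.012,0,0])][:4])
bs=at("scene",200.2,187.8,.055);ts=at("scene",198,168.2,.1017)
print("scene",bs,ts,1e3*R.T@np.r_[(bs-ts)[:2],0], "expected tip px if over bore",proj("scene",np.r_[bs[:2],.1017]))
im=cv2.imread("pics/w2f.png");D=cv2.imread("pics/d2.png")
r=lambda a:cv2.resize(a,(400,400),interpolation=cv2.INTER_CUBIC)
cv2.imwrite("pics/c3.png",np.hstack([r(im[170:230,222:282]),r(D[135:205,193:263])]))
E
```

```text
bore [ 0.4684 -0.1486  0.055 ] collar [ 0.4688 -0.1495  0.1262] diff tool mm [-0.1512 -0.935  -0.0002]
radius check px [array([270.0114, 205.5939]), array([235.1976, 205.5742]), array([252.583 , 188.8981]), array([252.6184, 221.652 ])]
radius check px [array([270.0114, 205.5939]), array([235.1976, 205.5742]), array([252.583 , 188.8981]), array([252.6184, 221.652 ])]
scene [ 0.4697 -0.1489  0.055 ] [ 0.4697 -0.1471  0.1017] [-0.4737  1.7515  0.0004] expected tip px if over bore [198.342  168.5436]
```

View pics/c3.png

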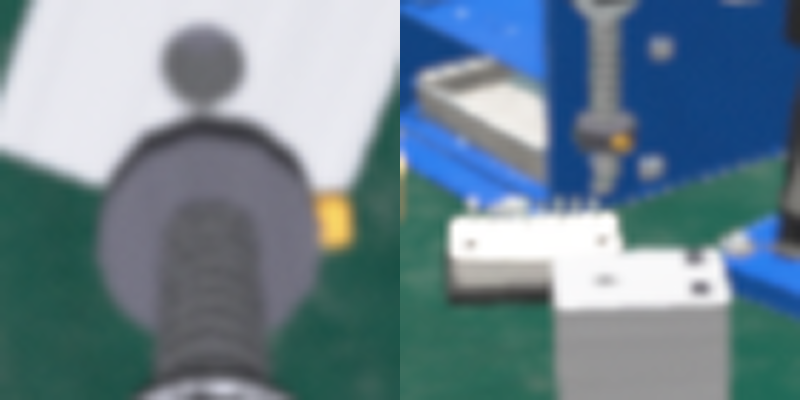

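Call:
drive_tool --offset '[[0,-0.022,0.05],[0,0,0.12],[0,0,0.15],[0,0,0.18],[0,0,0.18],[0,0,0.15],[0,0,0.12],[0,0,0.08],[0,0,0.05],[0,0,0]]' --turn '[[0,0,0],[0,0,0],[0,0,0],[0,0,0],[0,0,0],[0,0,0],[0,0,0],[0,0,0],[0,0,0],[0,0,0]]' --hand '[0.1,0.1,0.1,0.1,0.1,0.1,0.1,0.1,0.1,0.1]'

```text
time_s: 7.85
position: [0.4636, -0.1513, 0.1333]
tool_rot: [[0.96, 0.281, -0.0], [0.281, -0.96, 0.0], [-0.0, -0.0, -1.0]]
ft_force: [-0.4, 0.5, -1.9]
grip_width: 0.0165
gripper_force: 58.6
```

```bash
python3 - <<'E'
from h import *
o=observe();print(o["position"],o["ft_force"],o["wrist_torque"],o["tool_rot"])
a=get_image("wrist");b=get_image("scene");r=lambda a:cv2.resize(a,(400,400),interpolation=cv2.INTER_CUBIC)
cv2.imwrite("pics/c4.png",np.hstack([r(a[150:230,212:292]),r(b[150:210,170:230])]))
E
```

```text
[ 0.46360381 -0.15132963  0.13331708] [-0.42601219  0.51296997 -1.90884497] [ 0.01326074  0.0124244  -0.01342299] [[ 9.59713374e-01  2.80980854e-01 -1.38646295e-05]
 [ 2.80980855e-01 -9.59713373e-01  1.78241231e-05]
 [-8.29783305e-06 -2.10017448e-05 -1.00000000e+00]]
```

View pics/c4.png

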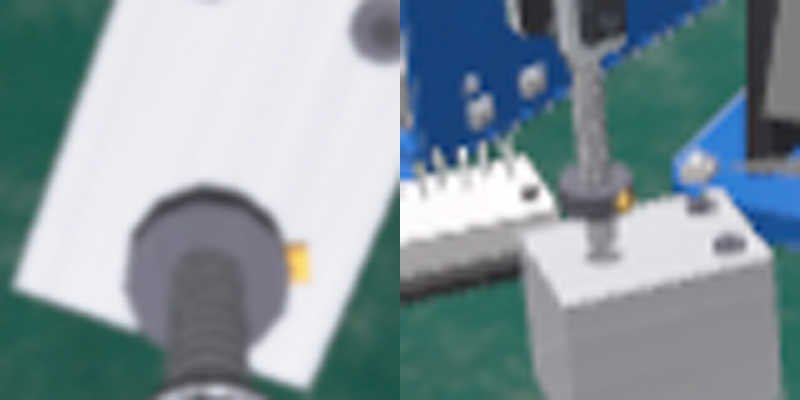

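The tip hangs a few mm over the bore (scene crop about (603,255) against the bore at (601,252)). Feeling in gently.

Call:
drive_tool --offset '[[0,0,0.015],[0,0,0.015],[0,0,0.015],[0,0,0.015],[0,0,0.015],[0,0,0.015],[0,0,0.015],[0,0,0.015],[0,0,0.015],[0,0,0]]' --turn '[[0,0,0],[0,0,0],[0,0,0],[0,0,0],[0,0,0],[0,0,0],[0,0,0],[0,0,0],[0,0,0],[0,0,0]]' --hand '[0.1,0.1,0.1,0.1,0.1,0.1,0.1,0.1,0.1,0.1]'

```text
time_s: 9.2
position: [0.4636, -0.1513, 0.1279]
tool_rot: [[0.96, 0.281, -0.0], [0.281, -0.96, 0.0], [-0.0, -0.0, -1.0]]
ft_force: [-1.0, -0.1, -1.7]
grip_width: 0.0167
gripper_force: 58.6
```

Call:
drive_tool --offset '[[0,0,0.01],[0,0,0.01],[0,0,0.01],[0,0,0.01],[0,0,0.01],[0,0,0.01],[0,0,0.01],[0,0,0.01],[0,0,0],[0,0,0]]' --turn '[[0,0,0],[0,0,0],[0,0,0],[0,0,0],[0,0,0],[0,0,0],[0,0,0],[0,0,0],[0,0,0],[0,0,0]]' --hand '[0.1,0.1,0.1,0.1,0.1,0.1,0.1,0.1,0.1,0.1]'

```text
time_s: 10.45
position: [0.4636, -0.1513, 0.1247]
tool_rot: [[0.96, 0.281, 0.0], [0.281, -0.96, 0.0], [0.0, 0.0, -1.0]]
ft_force: [-0.7, -1.2, -2.0]
grip_width: 0.0164
gripper_force: 58.6
```

Call:
drive_tool --offset '[[0,0,0.02],[0,0,0.02],[0,0,0.02],[0,0,0.02],[0,0,0.02],[0,0,0.02],[0,0,0.02],[0,0,0.02],[0,0,0.02],[0,0,0]]' --turn '[[0,0,0],[0,0,0],[0,0,0],[0,0,0],[0,0,0],[0,0,0],[0,0,0],[0,0,0],[0,0,0],[0,0,0]]' --hand '[0.1,0.1,0.1,0.1,0.1,0.1,0.1,0.1,0.1,0.1]'

```text
time_s: 11.7
position: [0.4636, -0.1513, 0.1175]
tool_rot: [[0.96, 0.281, -0.0], [0.281, -0.96, 0.0], [-0.0, -0.0, -1.0]]
ft_force: [0.5, -0.6, -2.0]
grip_width: 0.0165
gripper_force: 58.6
```

Call:
drive_tool --offset '[[0,0,0.01],[0,0,0.01],[0,0,0.01],[0,0,0.01],[0,0,0.01],[0,0,0.01],[0,0,0.01],[0,0,0.01],[0,0,0.005],[0,0,0]]' --turn '[[0,0,0],[0,0,0],[0,0,0],[0,0,0],[0,0,0],[0,0,0],[0,0,0],[0,0,0],[0,0,0],[0,0,0]]' --hand '[0.1,0.1,0.1,0.1,0.1,0.1,0.1,0.1,0.1,0.1]'

```text
time_s: 12.95
position: [0.4637, -0.1514, 0.1142]
tool_rot: [[0.96, 0.281, 0.0], [0.281, -0.96, -0.0], [0.0, 0.0, -1.0]]
ft_force: [-0.7, 0.1, 3.7]
grip_width: 0.0167
gripper_force: 59.2
```

Call:
drive_tool --offset '[[0,0,0],[0,0,0],[0,0,0],[0,0,0.005],[0,0,0.005],[0,0,0.005],[0,0,0.005],[0,0,0.005],[0,0,0.005],[0,0,0]]' --turn '[[0,0,0],[0,0,0],[0,0,0],[0,0,0],[0,0,0],[0,0,0],[0,0,0],[0,0,0],[0,0,0],[0,0,0]]' --hand '[0.16,0.16,0.16,0.16,0.16,0.16,0.16,0.16,0.16,0.16]' --newtons 20

```text
time_s: 14.2
position: [0.4636, -0.1513, 0.1129]
tool_rot: [[0.96, 0.281, 0.0], [0.281, -0.96, -0.0], [0.0, 0.0, -1.0]]
ft_force: [0.4, -0.0, 2.4]
grip_width: 0.0168
gripper_force: 59.2
```

```bash
python3 - <<'E'
from h import *
o=observe();print(o["position"],o["ft_force"],o["grip_width"],o["gripper_force"],o["qvel"])
E
```

```text
[ 0.46362631 -0.15134636  0.1129084 ] [ 0.36487277 -0.04826109  2.38832277] 0.016803370064488964 59.17121092323214 [-0.03535731 -0.06977881  0.01294788  0.03095896  0.00670578  0.08947102]
```

Call:
drive_tool --offset '[[0,0,0],[0,0,0],[0,0,0],[0,0,0],[0,0,0],[0,0,0],[0,0,0],[0,0,0],[0,0,0],[0,0,0]]' --turn '[[0,0,0],[0,0,0],[0,0,0],[0,0,0],[0,0,0],[0,0,0],[0,0,0],[0,0,0],[0,0,0],[0,0,0]]' --hand '[0.3,0.3,0.3,0.1,0.1,0.1,0.1,0.1,0.1,0.1]' --newtons 20

```text
time_s: 15.45
position: [0.4636, -0.1513, 0.1129]
tool_rot: [[0.96, 0.281, -0.0], [0.281, -0.96, -0.0], [-0.0, -0.0, -1.0]]
ft_force: [0.7, 1.1, -1.2]
grip_width: 0.0174
gripper_force: 20.5
```

```bash
python3 - <<'E'
from h import *
o=observe();print(o["position"],o["ft_force"],o["grip_width"],o["gripper_force"])
E
```

```text
[ 0.46357069 -0.15134834  0.11286632] [ 0.74822001  1.08694882 -1.24100774] 0.01739994595073852 20.51384673337452
```

Call:
drive_tool --offset '[[0,0,0],[0,0,0],[0,0,0],[0,0,0],[0,0,0],[0,0,0.005],[0,0,0.005],[0,0,0.005],[0,0,0.005],[0,0,0]]' --turn '[[0,0,0],[0,0,0],[0,0,0],[0,0,0],[0,0,0],[0,0,0],[0,0,0],[0,0,0],[0,0,0],[0,0,0]]' --hand '[0.3,0.3,0.2,0.2,0.2,0.2,0.2,0.2,0.2,0.2]' --newtons 20

```text
time_s: 16.7
position: [0.4636, -0.1513, 0.1121]
tool_rot: [[0.96, 0.281, 0.0], [0.281, -0.96, -0.0], [0.0, 0.0, -1.0]]
ft_force: [0.2, 0.8, 3.6]
grip_width: 0.0175
gripper_force: 18.1
```

```bash
python3 - <<'E'
from h import *
o=observe();print(o["position"],o["ft_force"],o["grip_width"],o["gripper_force"])
E
```

```text
[ 0.46364043 -0.15133231  0.11211571] [0.23556272 0.83337802 3.55177324] 0.017495590311866954 18.11712476599496
```

Call:
drive_tool --offset '[[0,0,0],[0,0,0],[0,0,0],[0,0,0],[0,0,0],[0,0,0.005],[0,0,0.005],[0,0,0.005],[0,0,0.005],[0,0,0]]' --turn '[[0,0,0],[0,0,0],[0,0,0],[0,0,0],[0,0,0],[0,0,0],[0,0,0],[0,0,0],[0,0,0],[0,0,0]]' --hand '[0.3,0.3,0.203,0.203,0.203,0.203,0.203,0.203,0.203,0.203]' --newtons 20

```text
time_s: 17.95
position: [0.4636, -0.1513, 0.1114]
tool_rot: [[0.96, 0.281, 0.0], [0.281, -0.96, -0.0], [0.0, 0.0, -1.0]]
ft_force: [-0.3, 1.4, 3.1]
grip_width: 0.0177
gripper_force: 12.7
```

```bash
python3 - <<'E'
from h import *
o=observe();print(o["position"],o["ft_force"],o["grip_width"],o["gripper_force"])
E
```

```text
[ 0.46360682 -0.15132955  0.11135025] [-0.3119546   1.37095969  3.12226107] 0.0176616691422892 12.70673051738413
```

Call:
drive_tool --offset '[[0,0,0],[0,0,0],[0,0,0.005],[0,0,0.005],[0,0,0.005],[0,0,0.005],[0,0,0.005],[0,0,0.005],[0,0,0.005],[0,0,0.005]]' --turn '[[0,0,0],[0,0,0],[0,0,0],[0,0,0],[0,0,0],[0,0,0],[0,0,0],[0,0,0],[0,0,0],[0,0,0]]' --hand '[0.205,0.205,0.205,0.205,0.205,0.205,0.205,0.205,0.205,0.205]' --newtons 20

```text
time_s: 19.2
position: [0.4636, -0.1514, 0.1097]
tool_rot: [[0.96, 0.281, 0.0], [0.281, -0.96, -0.0], [0.0, 0.0, -1.0]]
ft_force: [-1.0, 1.0, 4.0]
grip_width: 0.0178
gripper_force: 12.7
```

```bash
python3 - <<'E'
from h import *
o=observe();print(o["position"],o["ft_force"],o["grip_width"],o["gripper_force"])
E
```

```text
[ 0.46360454 -0.15135414  0.10972413] [-1.02419722  0.96165941  3.95113658] 0.017823251417583303 12.707809935382102
```

Call:
drive_tool --offset '[[0,0,0],[0,0,0],[0,0,0],[0,0,0],[0,0,0.005],[0,0,0.005],[0,0,0.005],[0,0,0.005],[0,0,0.005],[0,0,0.005]]' --turn '[[0,0,0],[0,0,0],[0,0,0],[0,0,0],[0,0,0],[0,0,0],[0,0,0],[0,0,0],[0,0,0],[0,0,0]]' --hand '[0.25,0.25,0.205,0.205,0.205,0.205,0.205,0.205,0.205,0.205]' --newtons 20

```text
time_s: 20.45
position: [0.4636, -0.1514, 0.1085]
tool_rot: [[0.96, 0.281, 0.0], [0.281, -0.96, -0.0], [0.0, 0.0, -1.0]]
ft_force: [-0.5, 0.4, 1.7]
grip_width: 0.0175
gripper_force: 9.2
```

```bash
python3 - <<'E'
from h import *
o=observe();print(o["position"],o["ft_force"],o["grip_width"],o["gripper_force"])
E
```

```text
[ 0.46362697 -0.15136283  0.10854401] [-0.45828829  0.39494155  1.71515018] 0.017483879009120826 9.212858359969687
```

Call:
drive_tool --offset '[[0,0,0.007],[0,0,0.007],[0,0,0.007],[0,0,0.007],[0,0,0.007],[0,0,0.007],[0,0,0.007],[0,0,0.007],[0,0,0.007],[0,0,0]]' --turn '[[0,0,0],[0,0,0],[0,0,0],[0,0,0],[0,0,0],[0,0,0],[0,0,0],[0,0,0],[0,0,0],[0,0,0]]' --hand '[0.205,0.205,0.205,0.205,0.205,0.205,0.205,0.205,0.205,0.205]'

```text
time_s: 21.7
position: [0.4636, -0.1513, 0.106]
tool_rot: [[0.96, 0.281, 0.0], [0.281, -0.96, -0.0], [0.0, 0.0, -1.0]]
ft_force: [-0.3, 0.9, 3.2]
grip_width: 0.0177
gripper_force: 9.2
```

Call:
drive_tool --offset '[[0,0,0.008],[0,0,0.008],[0,0,0.008],[0,0,0.008],[0,0,0.008],[0,0,0.008],[0,0,0.008],[0,0,0.008],[0,0,0.008],[0,0,0]]' --turn '[[0,0,0],[0,0,0],[0,0,0],[0,0,0],[0,0,0],[0,0,0],[0,0,0],[0,0,0],[0,0,0],[0,0,0]]' --hand '[0.205,0.205,0.205,0.205,0.205,0.205,0.205,0.205,0.205,0.205]'

```text
time_s: 22.95
position: [0.4636, -0.1514, 0.1031]
tool_rot: [[0.96, 0.281, -0.0], [0.281, -0.96, 0.0], [-0.0, -0.0, -1.0]]
ft_force: [-0.4, 0.7, 3.1]
grip_width: 0.0175
gripper_force: 9.1
```

Call:
drive_tool --offset '[[0,0,0.008],[0,0,0.008],[0,0,0.008],[0,0,0.008],[0,0,0.008],[0,0,0.008],[0,0,0.008],[0,0,0.008],[0,0,0.008],[0,0,0]]' --turn '[[0,0,0],[0,0,0],[0,0,0],[0,0,0],[0,0,0],[0,0,0],[0,0,0],[0,0,0],[0,0,0],[0,0,0]]' --hand '[0.205,0.205,0.205,0.205,0.205,0.205,0.205,0.205,0.205,0.205]'

```text
time_s: 24.2
position: [0.4636, -0.1513, 0.1002]
tool_rot: [[0.96, 0.281, -0.0], [0.281, -0.96, 0.0], [-0.0, -0.0, -1.0]]
ft_force: [-0.2, 0.6, 2.4]
grip_width: 0.0177
gripper_force: 9.1
```

Call:
drive_tool --offset '[[0,0,0.008],[0,0,0.008],[0,0,0.008],[0,0,0.008],[0,0,0.008],[0,0,0.008],[0,0,0.008],[0,0,0.008],[0,0,0.008],[0,0,0]]' --turn '[[0,0,0],[0,0,0],[0,0,0],[0,0,0],[0,0,0],[0,0,0],[0,0,0],[0,0,0],[0,0,0],[0,0,0]]' --hand '[0.205,0.205,0.205,0.205,0.205,0.205,0.205,0.205,0.205,0.205]'

```text
time_s: 25.45
position: [0.4636, -0.1513, 0.0973]
tool_rot: [[0.96, 0.281, -0.0], [0.281, -0.96, 0.0], [-0.0, -0.0, -1.0]]
ft_force: [-0.7, 1.5, 2.9]
grip_width: 0.0172
gripper_force: 9.1
```

Call:
drive_tool --offset '[[0,0,0.008],[0,0,0.008],[0,0,0.008],[0,0,0.008],[0,0,0.008],[0,0,0.008],[0,0,0.008],[0,0,0.008],[0,0,0.008],[0,0,0]]' --turn '[[0,0,0],[0,0,0],[0,0,0],[0,0,0],[0,0,0],[0,0,0],[0,0,0],[0,0,0],[0,0,0],[0,0,0]]' --hand '[0.205,0.205,0.205,0.205,0.205,0.205,0.205,0.205,0.205,0.205]'

```text
time_s: 26.7
position: [0.4646, -0.1518, 0.0967]
tool_rot: [[0.96, 0.281, 0.004], [0.281, -0.96, -0.002], [0.003, 0.003, -1.0]]
ft_force: [-2.6, 3.4, 23.5]
grip_width: 0.0179
gripper_force: 12.8
```

Call:
drive_tool --offset '[[0,0,-0.015],[0,0,-0.01],[0,0,0],[0,0,0],[0,0,0],[0,0,0],[0,0,0],[0,0,0],[0,0,0],[0,0,0]]' --turn '[[0,0,0],[0,0,0],[0,0,0],[0,0,0],[0,0,0],[0,0,0],[0,0,0],[0,0,0],[0,0,0],[0,0,0]]' --hand '[0.205,0.205,0.205,0.205,0.205,0.205,0.205,0.205,0.205,0.205]'

```text
time_s: 27.95
position: [0.4643, -0.1517, 0.0968]
tool_rot: [[0.96, 0.281, 0.002], [0.281, -0.96, -0.001], [0.002, 0.002, -1.0]]
ft_force: [-1.5, 2.8, 15.0]
grip_width: 0.0177
gripper_force: 11.3
```

Call:
drive_tool --offset '[[0,0,-0.002],[0,0,0],[0,0,0],[0,0,0],[0,0,0],[0,0,0],[0,0,0],[0,0,0],[0,0,0],[0,0,0]]' --turn '[[0,0,0],[0,0,0],[0,0,0],[0,0,0],[0,0,0],[0,0,0],[0,0,0],[0,0,0],[0,0,0],[0,0,0]]' --hand '[0.205,0.205,0.205,0.205,0.205,0.205,0.205,0.205,0.205,0.205]'

```text
time_s: 29.2
position: [0.4643, -0.1517, 0.0968]
tool_rot: [[0.96, 0.281, 0.002], [0.281, -0.96, -0.001], [0.002, 0.002, -1.0]]
ft_force: [-1.2, 1.5, 14.6]
grip_width: 0.0176
gripper_force: 11.2
```

Call:
drive_tool --offset '[[0,0,-0.01],[0,0,-0.008],[0,0,0],[0,0,0],[0,0,0],[0,0,0],[0,0,0],[0,0,0],[0,0,0],[0,0,0]]' --turn '[[0,0,0],[0,0,0],[0,0,0],[0,0,0],[0,0,0],[0,0,0],[0,0,0],[0,0,0],[0,0,0],[0,0,0]]' --hand '[0.205,0.205,0.205,0.205,0.25,0.3,0.4,0.5,0.5,0.5]'

```text
time_s: 30.45
position: [0.4636, -0.1513, 0.0963]
tool_rot: [[0.96, 0.281, -0.0], [0.281, -0.96, 0.0], [-0.0, -0.0, -1.0]]
ft_force: [0.5, 0.4, 0.1]
grip_width: 0.0426
gripper_force: 0.0
```

Call:
drive_tool --offset '[[0,0,-0.1],[0,0,-0.2],[0,0,-0.2],[0,0,-0.3],[0,0,-0.3],[0,0,-0.3],[0,0,-0.3],[0,0,-0.3],[0,0,-0.2],[0,0,0]]' --turn '[[0,0,0],[0,0,0],[0,0,0],[0,0,0],[0,0,0],[0,0,0],[0,0,0],[0,0,0],[0,0,0],[0,0,0]]' --hand '[0.5,0.5,0.5,0.5,0.5,0.5,0.5,0.5,0.5,0.5]'

```text
time_s: 31.7
position: [0.4638, -0.1514, 0.1848]
tool_rot: [[0.96, 0.281, 0.001], [0.281, -0.96, -0.001], [0.001, 0.001, -1.0]]
ft_force: [-0.1, 1.0, -0.2]
grip_width: 0.0427
gripper_force: 0.0
```

```bash
python3 - <<'E'
from h import *
o=observe();print(o["time_s"],o["position"],o["ft_force"],o["grip_width"],o["gripper_force"])
a=get_image("wrist");b=get_image("scene");r=lambda a:cv2.resize(a,(400,400),interpolation=cv2.INTER_CUBIC)
cv2.imwrite("pics/c5.png",np.hstack([r(a[100:300,150:350]),r(b[120:220,150:250])]))
E
```

```text
31.7 [ 0.46375313 -0.15144206  0.18479077] [-0.14546802  1.04071958 -0.23613281] 0.04267364955916819 0.0
```

View pics/c5.png

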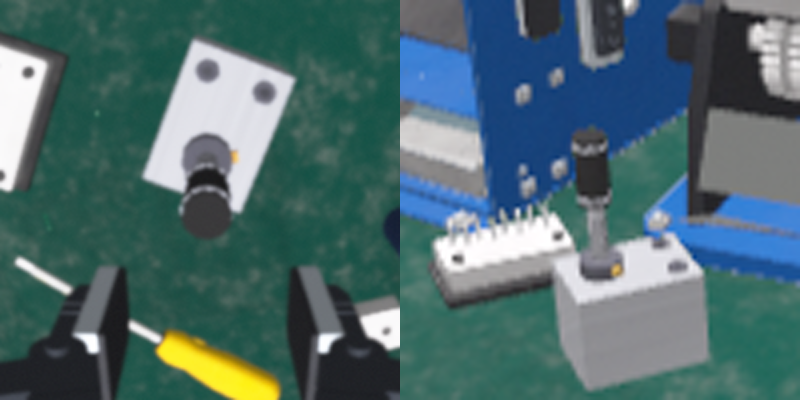

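The gauge stands upright in the bore with its stop on the block's face, and the gripper is clear. With about 33 mm of insertion, the bore clearance allows at most about 3.5° of tilt.

```bash
python3 -c "
from rig import *
print(env.close_job())"
```

```text
the job is handed in; nothing more can be done
None
```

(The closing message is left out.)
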